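# Put the bullet stake away and shut the drawer

### The arm

A 6-joint arm with a two-finger parallel gripper is mounted at the origin on the work surface. World frame = base frame: x ahead of the robot, y to its left, z up, the work surface at z = 0. Lengths are in m, angles in rad, forces in N, time in s.
With the tool pointing down it reaches from about 0.4 to 0.825 m from the base axis. Payload 7 kg.
Tool frame: the origin (TCP) lies between the finger pads; the fingertips stand 25 mm ahead of it and the grasp point (between the pads) lies 6 mm ahead of it; z points along the fingers, y is the line along which they close (so a half turn about z gives the same grasp; the last joint's range is limited). The gripper opens to 85 mm and grips with 20 to 120 N. Pads are 22 mm wide; open, the fingers measure 114 mm over their backs; the gripper's body (76 mm by 85 mm) begins 54 mm behind the grasp point. The pads swing forward as they close: fully open they stand 13 mm farther back than shut.
Start: joints at [1.519, 0.359, 0.012, 0, -1.224, -0.288], TCP at [0.225, 0.636, 0.256] pointing down, gripper open.
Joint ranges: [-3.07, 3.07], [-1.43, 2.12], [-1.02, 1.25], [-3.03, 1.67], [-3.05, -0], [-3.03, 3.03]. Speed limits (rad/s): [2.39, 2.39, 3.01, 3.14, 3.14, 3.14].

### API

Orientations are given as a rotation vector (axis times angle).
In Python, from workcell import monitor, grab_frame, calibration, env, search_frame, trace gives the robot as it stands.
- The arm moves only by the tool jog_arm, never from a script. Its argument "moves" is a list of rows, each a list of 7 numbers: the shift along the world's x, y, z in mm, then the turn, a rotation vector about the world's x, y, z in rad, then the opening, from -1 (shut) to 1 (fully open). A call has exactly 5 rows; each row shifts and turns the commanded pose from where the row before left it; what a row does not reach is not made up. A row lasts 1/8 s, in which the tool goes at most 62.5 mm and 10.7 degrees, less where a joint would pass 70% of its speed; a pose out of reach is approached as far as the arm can. A call is refused whole if a number of a shift passes 62.5 or a number of a turn 0.188, either way. A call with a gripper value outside its range is refused whole. The fingers move at their own pace and stop on an object; "grip_force" is the grip in N (left out, the last holds). Time passes only in rows, so rows that do not move let the fingers close, or fill a call up. It gives the time, the measured TCP pose, the force, the opening and the grip force at its end, in the units of the state.
- monitor.get_obs(): the state, without advancing time (a new reading comes with each control period).
- grab_frame(name): name is "side" or "top"; returns the picture (420x560x3 uint8, red, green, blue); there is no depth.
- calibration(name): a dict with "fx", "fy", "cx", "cy" (pixels), "k1" (the pictures are not rectified: a ray, as slopes to the right and down, at radius r is drawn at 1 + k1 r^2 times it, then the intrinsics apply), "eye" and "rotation" of the camera in the world. Camera axes: x right, y down, z forward; pixel columns grow to the right and rows downward; lengths in m; the calibration is good to about 2 mm. A picture is of the moment at which its call begins. calibration takes no time and is no camera call.
- env.finish_job(): hands the job in; it is judged then, once.
Trained networks look in the newest picture that a camera, given by its name, has taken for a name from the list of things; names that differ only in an ending like _2 or _b are one class to them, and where a whole thing is asked for, a point or a joint stands for the part that bears it (a point fixed in the world has none). Each returns a list of dicts, best first, with "p" (0 to 1); they miss things now and then, are a little off and sometimes report something else, mostly with a low value. They report only what shows in the picture. A call takes as long as a camera call. They do not tell look-alikes from the thing itself.
- search_frame(camera, name): "rect" ([left, top, right, bottom] in pixels, round what is visible of it).
- trace(camera, name): "pixels" (420x560 bool, what is visible of it) and "rect" ([left, top, right, bottom] in pixels, round what is visible of it).
The state is a dict: "time_s": time; "joint_pos": joint angles; "qd": joint speeds; "effort": joint torques, N m; "tcp_pos": TCP position; "tcp_rot": TCP orientation; "ft_force": force on the tool from outside, world axes, zero at the start; "torque": the same for the moment, N m; "opening": opening from 0.0 (shut) to 1.0 (fully open); "grasp_force": force on a finger pad.
Only numpy, scipy, OpenCV 4.12 (cv2) and the standard library are available. Lean on these libraries where they do the work, as an engineer would, in place of code of your own. Each camera call takes 0.05 s, during which the arm holds its last target. There are 200 camera calls.

### The job

Stand the bullet-shaped steel stake (straight sides, round top) upright in the wide empty bay of the open tool-chest drawer, then push the drawer fully shut. Leave its flat-topped twin where it stands.

Things in the scene. Friction and masses are not known exactly. Their poses are not given: they have to be found in the camera images.
- dome_mid (a point): The bullet stake: a loose bare-steel cylinder 44 mm in diameter and 56 mm tall whose top 22 mm is a hemisphere; about 0.45 to 0.7 kg. It stands upright on the bench on its flat foot, among other steel stakes. This point is its centre, 28 mm above its foot; z is its axis, up.
- flat_mid (a point): The flat-topped twin, not to be moved: a loose bare-steel cylinder 44 mm in diameter and 56 mm tall with a flat top, upright. This point is its centre, 28 mm above its foot. Near the two stand, not listed, a third stake with a 62 mm wide mushroom head on a thin stem, 58 mm tall, and a dark ring 68 mm wide, 22 mm tall; all stand at least 100 mm apart, centre to centre.
- bay (a point): Floor of the drawer's wide bay, a good spot for the stake's foot; moves with the drawer. x points into the chest (the way it shuts), y left, z up. The floor is 22 mm above the bench. From this point the bay reaches 72 mm to -x, 142 mm to +x (partly under the chest's top) and 96 mm to either side; walls 61 mm high. A 50 mm partition on the -y side parts it from a narrow bay of punches.
- chest_drawer0_handle (a point): Centre of the drawer's steel bar handle, 11 mm thick and 120 mm long along y, 67 mm above the bench when open or shut; axes as bay. The drawer's front panel (15 mm thick, 314 mm wide, top edge 92 mm above the bench) has its outer face 35 mm to +x of this point. Pushing the handle or the panel towards +x shuts the drawer.
- chest_drawer0 (a joint): How far the drawer is open, in m: 0 fully shut, 0.15 to 0.18 at the start. It slides level along x of bay with light friction (a push of 1 to 3 N moves it), no spring, and stays where it is left. The chest is a grey steel box fixed to the bench, 320 mm wide, 260 mm deep, its top 105 mm above the bench; the stake standing in the bay passes under it with 15 mm to spare.
There are look-alikes about, which are no part of the job. Leave any green or red look-alike of the part that bears dome_mid alone.

How it is judged:
On the way:
1. the bullet stake stands upright on the floor of the wide bay, let go, with the drawer still open (x of dome_mid in the frame of bay between -0.06 and 0.14 m and y of dome_mid in the frame of bay between -0.085 and 0.085 m and z of dome_mid in the frame of bay between 0.018 and 0.038 m and angle between dome_mid's own z axis and vertical below 0.175 rad and value of joint chest_drawer0 above 0.1 m and contact force between dome and the fingers below 0.1 N), for 0.2 s.
At the end, for the whole second after the job is handed in: The drawer is shut to within 12 mm, and the bullet stake stands in its wide bay, on the floor within 10 mm, upright within 10 degrees, at rest (x of dome_mid in the frame of bay between -0.06 and 0.14 m and y of dome_mid in the frame of bay between -0.085 and 0.085 m and z of dome_mid in the frame of bay between 0.018 and 0.038 m and angle between dome_mid's own z axis and vertical below 0.175 rad and value of joint chest_drawer0 below 0.012 m and linear speed of dome below 0.01 m/s); the robot touches nothing.
It fails at once if the flat-topped twin is moved by more than 30 mm (distance of flat_mid from where it was at the start of the episode above 0.03 m).
It also fails if it takes over 54 s, if anything falls off the work surface, if the arm or the gripper's body presses on something with over 40 N, if the wrist force passes 120 N, or if a joint passes its speed limit or range.

## Working session

There is one attempt and no reset: what is moved stays moved. The work goes in short steps, Python scripts to look and compute and a tool call to move; the robot and the scene stay as the last step left them, time stands still between calls to the robot, and variables do not carry over. Pictures are saved under pics/ and viewed, at most 10 in all, crops included, and the job is handed in when it is done.

Besides the shell and the picture viewer there is one more tool, called after "Emit:" as name(argument=value, ...) on one line, values as JSON. jog_arm: Moves the arm, as the interface text tells. Its arguments: {"type":"object","properties":{"moves":{"type":"array","items":{"type":"array","items":{"type":"number"}}},"grip_force":{"type":"number"}},"required":["moves"]}

```bash
mkdir -p pics; cat > h.py <<'E'
import numpy as np,cv2
from workcell import monitor, grab_frame, calibration, env, search_frame, trace
def ray(c,u,v):
    k=calibration(c); K=np.array([[k['fx'],0,k['cx']],[0,k['fy'],k['cy']],[0,0,1.]])
    p=cv2.undistortPoints(np.array([[[u,v]]],float),K,np.array([k['k1'],0,0,0.]))[0,0]
    return np.array(k['eye'],float),np.array(k['rotation'],float).reshape(3,3)@[p[0],p[1],1]
def at(c,u,v,z):
    e,d=ray(c,u,v); return (e+d*(z-e[2])/d[2]).round(4)
def proj(c,P):
    k=calibration(c); q=np.array(k['rotation'],float).reshape(3,3).T@(np.array(P)-k['eye'])
    x,y=q[:2]/q[2]; f=1+k['k1']*(x*x+y*y)
    return np.array([k['fx']*x*f+k['cx'],k['fy']*y*f+k['cy']]).round(1)
def save(c,n):
    im=grab_frame(c); cv2.imwrite('pics/'+n+'.png',im[:,:,::-1]); return im
E
python3 - <<'E'
from h import *
a=save('top','t0');b=save('side','s0')
cv2.imwrite('pics/both0.png',cv2.resize(np.vstack([a,b])[:,:,::-1],None,fx=.7,fy=.7)) 
for c in ('top','side'):
    k=calibration(c);print(c,np.round(k['eye'],3),np.round(k['rotation'],2).tolist(),k['fx'],k['k1'])
    for n in ('dome_mid','flat_mid','bay','chest_drawer0_handle','chest_drawer0'):
        for r in search_frame(c,n)[:4]:
            l,t,R,B=r['rect'];print(c,n,round(r['p'],2),np.round(r['rect']),at(c,(l+R)/2,(t+B)/2,.05 if n[0] in'df' else .067))
E
```

```text
top [0.456 0.073 1.046] [-2.18, 2.17, -0.11] 427.9083448236808 -0.0367406927814303Traceback (most recent call last):
  File "<stdin>", line 8, in <module>
  File "h.py", line 8, in at
    e,d=ray(c,u,v); return (e+d*(z-e[2])/d[2]).round(4)
        ~~~^^^^^^^
  File "h.py", line 6, in ray
    return np.array(k['eye'],float),np.array(k['rotation'],float).reshape(3,3)@[p[0],p[1],1]
                                    ~~~~~~~~~~~~~~~~~~~~~~~~~~~~~~~~~~~~~^^^^^
ValueError: cannot reshape array of size 3 into shape (3,3)
```

View pics/t0.png

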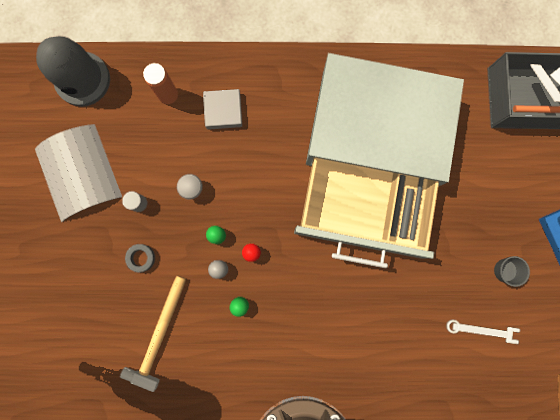

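View pics/s0.png

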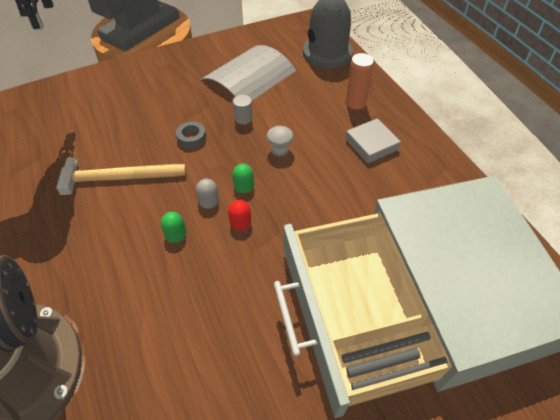

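The top view shows the grey bullet stake at about (218,270), with green look-alikes at (215,235) and (239,307) and a red one at (251,252). The flat twin is at (133,201), the mushroom at (189,187), the ring at (139,258). The drawer's bay centre is near (350,200) and the handle near (360,257). The side view agrees, with the bullet at (207,193).

```bash
sed -i "s/np.array(k\['rotation'\],float).reshape(3,3)/cv2.Rodrigues(np.array(k['rotation'],float))[0]/" h.py
python3 - <<'E'
from h import *
for c in ('top','side'):
    grab_frame(c)
    print(c,calibration(c)['eye'])
    for n in ('dome_mid','flat_mid','bay','chest_drawer0_handle','chest_drawer0'):
        for r in search_frame(c,n)[:5]:
            l,t,R,B=r['rect'];print(c,n,round(r['p'],2),np.round(r['rect']),at(c,(l+R)/2,(t+B)/2,.035 if n[0] in'df' else .067))
for n,p in dict(g1=(215,235),g2=(239,307),red=(251,252)).items(): print(n,at('top',*p,.04))
# drawer: front panel top-edge corners (outer), z=.092; chest top corners z=.105; handle ends z=.0725
for p in ((297,230),(432,257)): print('front',at('top',*p,.092))
for p in ((327,55),(463,80),(446,181),(310,159)): print('chest',at('top',*p,.105))
for p in ((334,258),(386,266)): print('handle',at('top',*p,.072))
print(monitor.get_obs())
E
```

```text
top [0.4558969  0.0726116  1.04625806]
top dome_mid 0.87 [205. 226. 225. 244.] [0.503  0.2099 0.035 ]
top dome_mid 0.69 [229. 299. 246. 315.] [0.3363 0.1561 0.035 ]
top dome_mid 0.64 [244. 243. 263. 264.] [0.461 0.12  0.035]
top dome_mid 0.52 [206. 260. 228. 276.] [0.4256 0.2041 0.035 ]
top flat_mid 0.7 [120. 190. 148. 211.] [0.5849 0.4065 0.035 ]
top bay 0.66 [296. 158. 437. 271.] [ 0.5507 -0.1424  0.067 ]
top chest_drawer0_handle 0.87 [292. 158. 436. 269.] [ 0.5535 -0.1363  0.067 ]
top chest_drawer0 0.72 [295. 158. 438. 268.] [ 0.5539 -0.1415  0.067 ]
side [ 0.309914   -0.39119623  0.74700396]
side dome_mid 0.98 [194. 174. 217. 209.] [0.4196 0.1963 0.035 ]
side dome_mid 0.86 [229. 200. 251. 230.] [0.4602 0.1126 0.035 ]
side dome_mid 0.81 [229. 160. 253. 192.] [0.4995 0.2058 0.035 ]
side dome_mid 0.7 [161. 213. 186. 242.] [0.3357 0.1391 0.035 ]
side bay 0.59 [274. 214. 451. 418.] [ 0.5554 -0.1759  0.067 ]
side chest_drawer0_handle 0.56 [271. 214. 450. 418.] [ 0.5533 -0.1745  0.067 ]
side chest_drawer0 0.8 [273. 214. 453. 420.] [ 0.5557 -0.1778  0.067 ]
g1 [0.5034 0.2101 0.04  ]
g2 [
[... 299 characters left out ...]
72 ]
{'time_s': 0.75, 'joint_pos': array([ 1.51910831e+00,  3.58538294e-01,  1.18963573e-02, -1.50889544e-06,
       -1.22411373e+00, -2.88062220e-01]), 'qd': array([-5.31375678e-04, -3.14000750e-05,  1.41649635e-04, -1.47455257e-03,
        3.81588660e-04, -1.04319705e-04]), 'effort': array([-5.28775909e-04, -5.82822704e+01,  2.93635386e+01,  6.94083765e+00,
       -4.46761551e-04, -1.23799731e-05]), 'tcp_pos': array([0.22497803, 0.63636998, 0.25634032]), 'tcp_rot': array([-3.09633245e+00,  5.31109342e-01,  9.74443823e-06]), 'ft_force': array([ 0.29059499, -0.00936252,  0.02495045]), 'torque': array([ 0.03218624, -0.00096587, -0.02803498]), 'grasp_force': 0.0, 'opening': 0.9968490448372551}
```

```bash
python3 - <<'E'
from h import *
from scipy.optimize import least_squares
th=np.linspace(0,2*np.pi,24,endpoint=False)
M=[(.022*np.cos(p)*np.cos(t),.022*np.cos(p)*np.sin(t),.034+.022*np.sin(p)) for p in np.linspace(0,1.57,8) for t in th]+[(.022*np.cos(t),.022*np.sin(t),0) for t in th]
M=np.array(M)
def rect(c,x,y):
    q=np.array([proj(c,m+[x,y,0]) for m in M]); return np.r_[q.min(0),q.max(0)]
for c in('top','side'): grab_frame(c)
obs={}
for c,u in (('top',(218,270)),('side',(207,193))):
    for r in trace(c,'dome_mid'):
        m=r['pixels']
        if m[u[1],u[0]]: 
            obs[c]=np.array(r['rect']);print(c,obs[c],m.sum());break
print(obs)
for x,y in ((.421,.2),): print([rect(c,x,y) for c in('top','side')])
for sel in (list(obs),)+tuple([k] for k in obs):
    s=least_squares(lambda p:np.hstack([rect(c,*p)-obs[c] for c in sel]),[.421,.2],diff_step=.01); print(sel,s.x.round(4),s.fun.round(1))
yaw=np.radians(-10.3);X=np.array([np.cos(yaw),np.sin(yaw)]);Y=np.array([-X[1],X[0]]);H=np.array([.4417,-.124])
def fr(p,z): d=at('top',*p,z)[:2]-H; return (d@X).round(3),(d@Y).round(3)
for n,p,z in (('leftwall',(318,163),.083),('leftwall2',(306,222),.083),('part',(398,175),.072),('part2',(389,236),.072),('chestfront',(378,170),.105),('panel',(365,243),.092)): print(n,fr(p,z))
E
```

```text
top [204.8 262.  227.4 277.3] 292
side [195.  176.3 219.4 207. ] 516
{'top': array([204.8, 262. , 227.4, 277.3]), 'side': array([195. , 176.3, 219.4, 207. ])}
[array([209.6, 260.6, 229.9, 279.7]), array([194.8, 179.6, 218.4, 209.4])]Traceback (most recent call last):
  File "<stdin>", line 18, in <module>
    return func(*args, **kwargs)
    result = trf(vector_fun.fun, vector_fun.jac, x0, f0, J0, lb, ub, ftol, xtol,
                 gtol, max_nfev, x_scale, loss_function, tr_solver,
                 tr_options.copy(), verbose, callback=callback_wrapped)
    return trf_no_bounds(
        fun, jac, x0, f0, J0, ftol, xtol, gtol, max_nfev, x_scale,
        loss_function, tr_solver, tr_options, verbose, callback=callback)
    J = jac(x)
    self._update_jac()
    ~~~~~~~~~~~~~~~~^^
    self.J = self.jac_wrapped(xp_copy(self.x), f0=self.f)
             ~~~~~~~~~~~~~~~~^^^^^^^^^^^^^^^^^^^^^^^^^^^^
    J, dct = approx_derivative(
             ~~~~~~~~~~~~~~~~~^
        self.fun,
        ^^^^^^^^^
    ...<2 lines>...
        **self.finite_diff_options,
        ^^^^^^^^^^^^^^^^^^^^^^^^^^^
   
[... 232 characters left out ...]
                        mf)
                             ^^^
    df = [f_eval - f0 for f_eval in f_evals]
                                    ^^^^^^^
    f = np.atleast_1d(self.fun(x, *self.args, **self.kwargs))
                      ~~~~~~~~^^^^^^^^^^^^^^^^^^^^^^^^^^^^^^
    return np.atleast_1d(self.fun(x))
                         ~~~~~~~~^^^
    return self.f(x, *self.args, **self.kwargs)
           ~~~~~~^^^^^^^^^^^^^^^^^^^^^^^^^^^^^^
  File "<stdin>", line 18, in <lambda>
  File "<stdin>", line 7, in rect
  File "h.py", line 10, in proj
    k=calibration(c); q=cv2.Rodrigues(np.array(k['rotation'],float))[0].T@(np.array(P)-k['eye'])
ValueError: time passes only in moves, steps and waits
```

Emit:
jog_arm(moves=[[20, -44, 0, 0, 0, 0, 1], [20, -44, 0, 0, 0, 0, 1], [20, -44, 0, 0, 0, 0, 1], [20, -44, 0, 0, 0, 0, 1], [20, -44, 0, 0, 0, 0, 1]])

```text
time_s: 1.58
tcp_pos: [0.3255, 0.4149, 0.2566]
tcp_rot: [-3.096, 0.531, -0.0]
ft_force: [1.2, 0.5, -0.5]
opening: 1.003
grasp_force: 0.0
```

Emit:
jog_arm(moves=[[20, -43, -10, 0, 0, 0, 1], [20, -43, -10, 0, 0, 0, 1], [20, -43, -20, 0, 0, 0, 1], [20, -43, -30, 0, 0, 0, 1], [18, -40, -30, 0, 0, 0, 1]])

```text
time_s: 2.2
tcp_pos: [0.4236, 0.2031, 0.1561]
tcp_rot: [-3.095, 0.531, -0.002]
ft_force: [0.9, 0.4, -0.3]
opening: 1.0
grasp_force: 0.0
```

```bash
sed -i 's/^def ray/import functools; calibration=functools.cache(calibration)\ndef ray/' h.py; python3 - <<'E'
from h import *
b=save('side','s1');a=save('top','t1')
cv2.imwrite('pics/c1.png',cv2.resize(np.hstack([b[100:290,100:300],a[170:360,130:330]])[:,:,::-1],None,fx=2,fy=2,interpolation=cv2.INTER_CUBIC))
print(monitor.get_obs()['tcp_pos'], proj('side',[.423,.203,0]),proj('side',[.423,.203,.056]))
yaw=np.radians(-10.3);X=np.array([np.cos(yaw),np.sin(yaw)]);Y=np.array([-X[1],X[0]]);H=np.array([.4417,-.124])
def fr(p,z): d=at('top',*p,z)[:2]-H; return (d@X).round(3),(d@Y).round(3)
for n,p,z in (('leftwall',(318,163),.083),('leftwall2',(306,222),.083),('part',(398,175),.072),('part2',(389,236),.072),('chestfront',(378,170),.105),('panel',(365,243),.092)): print(n,fr(p,z))
E
```

```text
[0.42204599 0.2000173  0.1534578 ] [208.3 199.6] [204.8 182.1]
leftwall (np.float64(0.205), np.float64(0.134))
leftwall2 (np.float64(0.066), np.float64(0.137))
part (np.float64(0.214), np.float64(-0.054))
part2 (np.float64(0.07), np.float64(-0.056))
chestfront (np.float64(0.209), np.float64(0.0))
panel (np.float64(0.043), np.float64(-0.0))
```

View pics/c1.png

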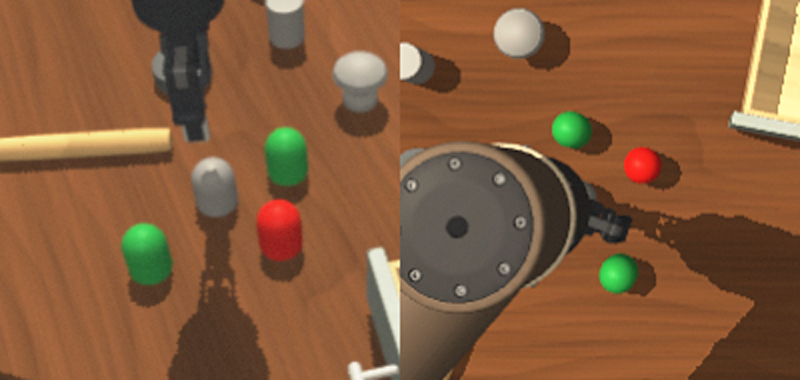

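The close look shows the bullet, clear under the open fingers, at side pixels about (196–219, 178–208). That puts it at roughly (0.424, 0.202), with the look-alikes off the finger line.

Emit:
jog_arm(moves=[[1, -2, -30, 0, 0, 0, 1], [0, 0, -30, 0, 0, 0, 1], [0, 0, -30, 0, 0, 0, 1], [0, 0, -25, 0, 0, 0, 1], [0, 0, -10, 0, 0, 0, 1]], grip_force=60)

```text
time_s: 2.92
tcp_pos: [0.4237, 0.2024, 0.0305]
tcp_rot: [3.095, -0.531, -0.001]
ft_force: [0.3, 0.4, 0.1]
opening: 0.998
grasp_force: 0.0
```

Emit:
jog_arm(moves=[[0, 0, 0, 0, 0, 0, 1], [0, 0, 0, 0, 0, 0, -1], [0, 0, 0, 0, 0, 0, -1], [0, 0, 0, 0, 0, 0, -1], [0, 0, 0, 0, 0, 0, -1]])

```text
time_s: 3.55
tcp_pos: [0.4242, 0.2025, 0.0324]
tcp_rot: [-3.096, 0.53, -0.001]
ft_force: [-3.6, -1.9, 9.8]
opening: 0.494
grasp_force: 60.6
```

Emit:
jog_arm(moves=[[0, 0, 5, 0, 0, 0, -1], [0, 0, 20, 0, 0, 0, -1], [0, 0, 35, 0, 0, 0, -1], [0, 0, 40, 0, 0, 0, -1], [0, 0, 30, 0, 0, 0, -1]])

```text
time_s: 4.18
tcp_pos: [0.4235, 0.2021, 0.1626]
tcp_rot: [-3.096, 0.532, 0.001]
ft_force: [0.8, 1.1, -7.1]
opening: 0.491
grasp_force: 62.9
```

Emit:
jog_arm(moves=[[10, -20, 10, 0, 0, 0, -1], [20, -40, 0, 0, 0, 0, -1], [20, -45, 0, 0, 0, 0, -1], [20, -45, 0, 0, 0, 0, -1], [20, -45, 0, 0, 0, 0, -1]])

```text
time_s: 4.8
tcp_pos: [0.5135, 0.0058, 0.1709]
tcp_rot: [3.096, -0.532, -0.002]
ft_force: [1.0, 0.9, -7.1]
opening: 0.494
grasp_force: 62.8
```

Emit:
jog_arm(moves=[[20, -43, 0, 0, 0, 0, -1], [20, -40, 0, 0, 0, 0, -1], [15, -30, 0, 0, 0, 0, -1], [0, 0, 0, 0, 0, 0, -1], [0, 0, 0, 0, 0, 0, -1]])

```text
time_s: 5.42
tcp_pos: [0.5679, -0.1056, 0.1704]
tcp_rot: [-3.096, 0.533, 0.003]
ft_force: [-1.0, 0.1, -6.6]
opening: 0.497
grasp_force: 62.9
```

```bash
python3 - <<'E'
from h import *
b=save('side','s2')
cv2.imwrite('pics/c2.png',cv2.resize(b[80:420,180:560][:,:,::-1],None,fx=1.7,fy=1.7,interpolation=cv2.INTER_CUBIC))
o=monitor.get_obs();print(o['tcp_pos'],o['tcp_rot'],o['opening'],o['ft_force'],o['grasp_force'],proj('side',[.569,-.106,.022]))
E
```

```text
[ 0.56807086 -0.1052102   0.17075966] [-3.09621355e+00  5.31389601e-01  2.40951356e-03] 0.49360010374976343 [-0.36233536  0.2379559  -6.66632675] 62.89115541811043 [344.8 289.9]
```

View pics/c2.png

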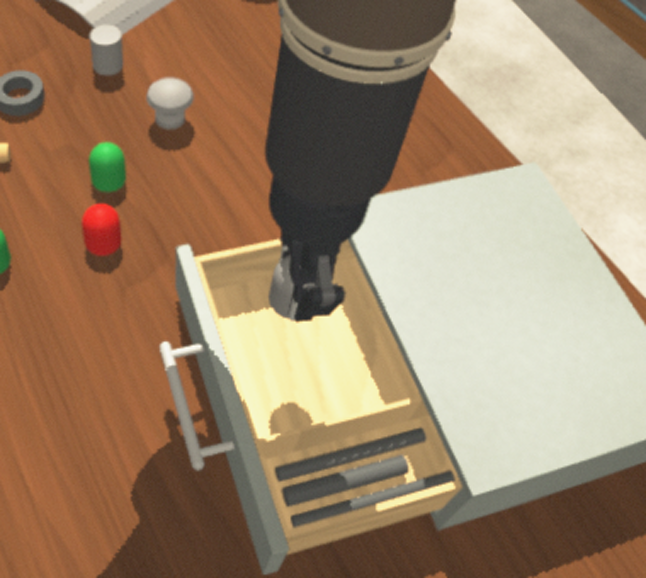

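The side view shows the bullet stake held upright over the bay, clear of the panel and the chest front. The target floor spot lies at (280,357) in this crop.

Emit:
jog_arm(moves=[[0, 0, -30, 0, 0, 0, -1], [0, 0, -30, 0, 0, 0, -1], [0, 0, -25, 0, 0, 0, -1], [0, 0, -17, 0, 0, 0, -1], [0, 0, -8, 0, 0, 0, -1]])

```text
time_s: 6.1
tcp_pos: [0.5687, -0.1051, 0.0606]
tcp_rot: [3.096, -0.53, -0.001]
ft_force: [0.3, -0.1, -6.6]
opening: 0.492
grasp_force: 62.8
```

Emit:
jog_arm(moves=[[0, 0, -2, 0, 0, 0, -1], [0, 0, 0, 0, 0, 0, -1], [0, 0, 0, 0, 0, 0, -1], [0, 0, 0, 0, 0, 0, -1], [0, 0, 0, 0, 0, 0, -1]])

```text
time_s: 6.72
tcp_pos: [0.5691, -0.1057, 0.0596]
tcp_rot: [-3.096, 0.531, -0.001]
ft_force: [-0.3, -0.1, -6.3]
opening: 0.491
grasp_force: 62.8
```

Emit:
jog_arm(moves=[[0, 0, -1.5, 0, 0, 0, -1], [0, 0, 0, 0, 0, 0, -1], [0, 0, -1, 0, 0, 0, -1], [0, 0, 0, 0, 0, 0, -1], [0, 0, 0, 0, 0, 0, -1]])

```text
time_s: 7.35
tcp_pos: [0.569, -0.1056, 0.0568]
tcp_rot: [-3.096, 0.531, -0.0]
ft_force: [-0.2, -0.2, -6.1]
opening: 0.493
grasp_force: 62.8
```

Emit:
jog_arm(moves=[[0, 0, -1, 0, 0, 0, -1], [0, 0, 0, 0, 0, 0, -1], [0, 0, -1, 0, 0, 0, -1], [0, 0, 0, 0, 0, 0, -1], [0, 0, 0, 0, 0, 0, -1]])

```text
time_s: 7.98
tcp_pos: [0.569, -0.1056, 0.0548]
tcp_rot: [3.096, -0.531, -0.0]
ft_force: [0.1, 0.3, -6.3]
opening: 0.494
grasp_force: 62.8
```

Emit:
jog_arm(moves=[[0, 0, -1, 0, 0, 0, -1], [0, 0, 0, 0, 0, 0, -1], [0, 0, -1, 0, 0, 0, -1], [0, 0, 0, 0, 0, 0, -1], [0, 0, 0, 0, 0, 0, -1]])

```text
time_s: 8.6
tcp_pos: [0.5706, -0.1059, 0.0544]
tcp_rot: [-3.096, 0.53, -0.005]
ft_force: [-0.4, -1.8, 6.3]
opening: 0.494
grasp_force: 64.4
```

Emit:
jog_arm(moves=[[0, 0, 0.5, 0, 0, 0, 0.4], [0, 0, 0, 0, 0, 0, 0.8], [0, 0, 0, 0, 0, 0, 0.8], [0, 0, 0, 0, 0, 0, 0.8], [0, 0, 0, 0, 0, 0, 0.8]])

```text
time_s: 9.22
tcp_pos: [0.5689, -0.1056, 0.0532]
tcp_rot: [3.096, -0.531, -0.0]
ft_force: [0.0, 0.7, 0.1]
opening: 0.901
grasp_force: 0.0
```

Emit:
jog_arm(moves=[[0, 0, 10, 0, 0, 0, 0.8], [0, 0, 25, 0, 0, 0, 0.8], [0, 0, 30, 0, 0, 0, 0.8], [0, 0, 30, 0, 0, 0, 0.8], [0, 0, 25, 0, 0, 0, 0.8]])

```text
time_s: 9.85
tcp_pos: [0.5692, -0.1056, 0.1754]
tcp_rot: [-3.096, 0.531, -0.002]
ft_force: [0.2, 0.3, 0.2]
opening: 0.9
grasp_force: 0.0
```

Emit:
jog_arm(moves=[[-30, 0, 0, 0, 0, 0.02, -1], [-40, -3, 0, 0, 0, 0.03, -1], [-40, -3, 0, 0, 0, 0.03, -1], [-40, -4, 0, 0, 0, 0.04, -1], [-14, -4, 0, 0, 0, 0.04, -1]])

```text
time_s: 10.48
tcp_pos: [0.4029, -0.1198, 0.1741]
tcp_rot: [-3.129, 0.28, -0.001]
ft_force: [1.6, -0.3, 0.4]
opening: 0.0
grasp_force: 0.0
```

```bash
python3 - <<'E'
from h import *
b=save('side','s3')
cv2.imwrite('pics/c3.png',cv2.resize(b[80:420,180:560][:,:,::-1],None,fx=1.7,fy=1.7,interpolation=cv2.INTER_CUBIC))
o=monitor.get_obs();print(o['tcp_pos'],o['tcp_rot'],o['opening'],o['ft_force'])
E
```

```text
[ 0.40215688 -0.12008866  0.17407689] [-3.12865145e+00  2.77461502e-01 -1.14080819e-03] -0.0026495171486618854 [-3.32712829 -0.37945213 -1.30261991]
```

View pics/c3.png

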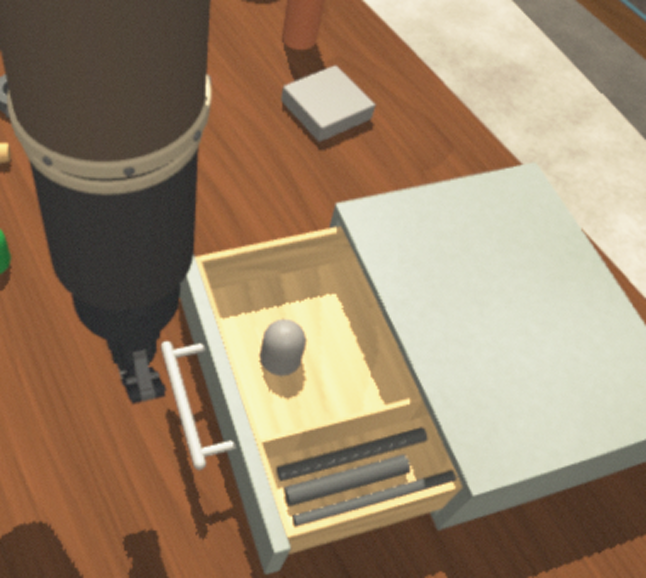

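The crop shows the bullet stake standing upright on the bay floor at (283,348), with the shut fingers in front of the handle. Next I lower and push.

Emit:
jog_arm(moves=[[0, 0, -25, 0, 0, 0, -1], [0, 0, -25, 0, 0, 0, -1], [0, 0, -25, 0, 0, 0, -1], [0, 0, -20, 0, 0, 0, -1], [0, 0, -10, 0, 0, 0, -1]])

```text
time_s: 11.15
tcp_pos: [0.4052, -0.1196, 0.0678]
tcp_rot: [3.129, -0.283, -0.001]
ft_force: [0.9, 0.2, -0.3]
opening: -0.002
grasp_force: 0.0
```

Emit:
jog_arm(moves=[[3, -0.5, 0, 0, 0, 0, -1], [4, -0.7, 0, 0, 0, 0, -1], [4, -0.7, 0, 0, 0, 0, -1], [4, -0.7, 0, 0, 0, 0, -1], [3, -0.5, 0, 0, 0, 0, -1]])

```text
time_s: 11.78
tcp_pos: [0.4234, -0.1228, 0.0685]
tcp_rot: [-3.129, 0.282, -0.001]
ft_force: [0.1, 0.5, -0.1]
opening: 0.005
grasp_force: 0.0
```

Emit:
jog_arm(moves=[[3, -0.5, 0, 0, 0, 0, -1], [3, -0.5, 0, 0, 0, 0, -1], [4, -0.7, 0, 0, 0, 0, -1], [4, -0.7, 0, 0, 0, 0, -1], [5, -0.9, 0, 0, 0, 0, -1]])

```text
time_s: 12.4
tcp_pos: [0.442, -0.1261, 0.0682]
tcp_rot: [3.129, -0.282, -0.001]
ft_force: [-1.6, -0.9, 0.7]
opening: -0.003
grasp_force: 0.6
```

Emit:
jog_arm(moves=[[6, -1.1, 0, 0, 0, 0, -1], [7, -1.3, 0, 0, 0, 0, -1], [7, -1.3, 0, 0, 0, 0, -1], [7, -1.3, 0, 0, 0, 0, -1], [7, -1.3, 0, 0, 0, 0, -1]])

```text
time_s: 13.02
tcp_pos: [0.4764, -0.1324, 0.0682]
tcp_rot: [3.129, -0.282, -0.0]
ft_force: [-1.9, -1.3, 0.3]
opening: 0.002
grasp_force: 0.6
```

Emit:
jog_arm(moves=[[7, -1.3, 0, 0, 0, 0, -1], [7, -1.3, 0, 0, 0, 0, -1], [7, -1.3, 0, 0, 0, 0, -1], [7, -1.3, 0, 0, 0, 0, -1], [7, -1.3, 0, 0, 0, 0, -1]])

```text
time_s: 13.65
tcp_pos: [0.5115, -0.1389, 0.0683]
tcp_rot: [3.129, -0.282, -0.0]
ft_force: [-1.7, -1.9, 0.1]
opening: -0.005
grasp_force: 0.6
```

Emit:
jog_arm(moves=[[7, -1.3, 0, 0, 0, 0, -1], [7, -1.3, 0, 0, 0, 0, -1], [7, -1.3, 0, 0, 0, 0, -1], [6, -1.1, 0, 0, 0, 0, -1], [5, -0.9, 0, 0, 0, 0, -1]])

```text
time_s: 14.28
tcp_pos: [0.5434, -0.1448, 0.0683]
tcp_rot: [-3.129, 0.282, -0.0]
ft_force: [-1.7, 0.2, 0.5]
opening: -0.0
grasp_force: 0.6
```

Emit:
jog_arm(moves=[[5, -0.9, 0, 0, 0, 0, -1], [5, -0.9, 0, 0, 0, 0, -1], [5, -0.9, 0, 0, 0, 0, -1], [5, -0.9, 0, 0, 0, 0, -1], [4, -0.7, 0, 0, 0, 0, -1]])

```text
time_s: 14.9
tcp_pos: [0.5674, -0.1491, 0.0683]
tcp_rot: [-3.129, 0.282, -0.0]
ft_force: [-1.6, 0.5, -1.0]
opening: 0.001
grasp_force: 0.6
```

Emit:
jog_arm(moves=[[3, -0.5, 0, 0, 0, 0, -1], [3, -0.5, 0, 0, 0, 0, -1], [2, -0.4, 0, 0, 0, 0, -1], [2, -0.4, 0, 0, 0, 0, -1], [2, -0.4, 0, 0, 0, 0, -1]])

```text
time_s: 15.52
tcp_pos: [0.5791, -0.1512, 0.0683]
tcp_rot: [-3.129, 0.282, -0.0]
ft_force: [-0.5, 0.5, -0.3]
opening: 0.003
grasp_force: 0.5
```

Emit:
jog_arm(moves=[[2, -0.4, 0, 0, 0, 0, -1], [2, -0.4, 0, 0, 0, 0, -1], [2, -0.4, 0, 0, 0, 0, -1], [1, -0.2, 0, 0, 0, 0, -1], [1, -0.2, 0, 0, 0, 0, -1]])

```text
time_s: 16.15
tcp_pos: [0.5865, -0.1527, 0.0682]
tcp_rot: [-3.129, 0.282, 0.002]
ft_force: [-3.5, 2.6, 3.1]
opening: -0.002
grasp_force: 2.5
```

Emit:
jog_arm(moves=[[1, -0.2, 0, 0, 0, 0, -1], [1, -0.2, 0, 0, 0, 0, -1], [0, 0, 0, 0, 0, 0, -1], [0, 0, 0, 0, 0, 0, -1], [0, 0, 0, 0, 0, 0, -1]])

```text
time_s: 16.77
tcp_pos: [0.5866, -0.1528, 0.0681]
tcp_rot: [-3.129, 0.283, 0.007]
ft_force: [-9.3, 5.0, 6.0]
opening: 0.0
grasp_force: 4.8
```

The drawer is at its stop: the force is rising and the tool is no longer moving. I back off, rise and check.

Emit:
jog_arm(moves=[[-5, 0.9, 0, 0, 0, 0, -1], [-15, 3, 0, 0, 0, 0, -1], [-25, 5, 0, 0, 0, 0, -1], [-15, 3, 20, 0, 0, 0, -1], [0, 0, 40, 0, 0, 0, -1]])

```text
time_s: 17.4
tcp_pos: [0.5262, -0.1412, 0.1276]
tcp_rot: [3.129, -0.282, -0.006]
ft_force: [0.2, 0.6, -0.2]
opening: -0.001
grasp_force: 0.0
```

Emit:
jog_arm(moves=[[0, 40, 40, 0, 0, 0, -1], [0, 45, 20, 0, 0, 0, -1], [0, 45, 0, 0, 0, 0, -1], [0, 45, 0, 0, 0, 0, -1], [0, 20, 0, 0, 0, 0, -1]])

```text
time_s: 18.02
tcp_pos: [0.5285, 0.0555, 0.1885]
tcp_rot: [-3.129, 0.279, -0.001]
ft_force: [0.3, -0.9, -0.3]
opening: 0.002
grasp_force: 0.0
```

```bash
python3 - <<'E'
from h import *
b=save('side','s4')
cv2.imwrite('pics/c4.png',cv2.resize(b[80:420,180:560][:,:,::-1],None,fx=1.7,fy=1.7,interpolation=cv2.INTER_CUBIC))
o=monitor.get_obs();print(o['time_s'],o['tcp_pos'],o['ft_force'])
E
```

```text
18.075 [0.52880448 0.056409   0.1884694 ] [1.0087329  2.29876088 0.89270848]
```

View pics/c4.png

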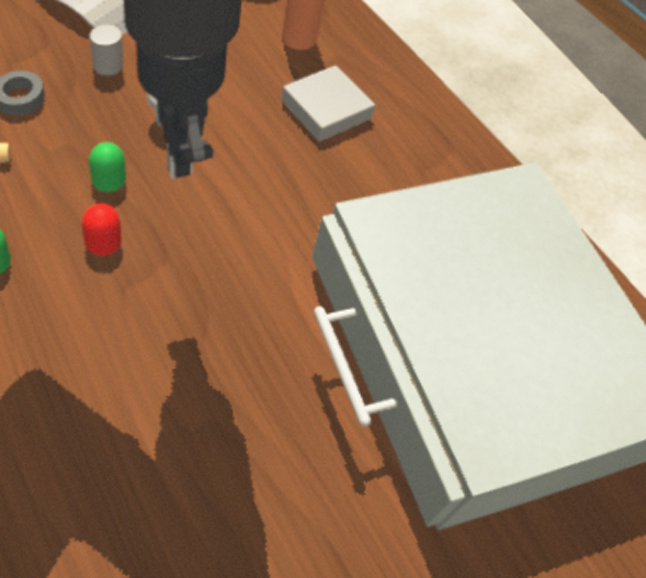

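The crop shows the drawer front flush against the chest, the handle at (340,365), and the flat twin still at (106,50). The arm is clear.

Emit:
jog_arm(moves=[[0, 0, 0, 0, 0, 0, -1], [0, 0, 0, 0, 0, 0, -1], [0, 0, 0, 0, 0, 0, -1], [0, 0, 0, 0, 0, 0, -1], [0, 0, 0, 0, 0, 0, -1]])

```text
time_s: 18.7
tcp_pos: [0.529, 0.0533, 0.1883]
tcp_rot: [3.129, -0.283, -0.0]
ft_force: [0.2, -0.1, -0.2]
opening: -0.002
grasp_force: 0.0
```

```bash
python3 -c "
from workcell import env
print(env.finish_job())"
```

```text
the job is handed in; nothing more can be done
None
```

I stood the bullet stake upright in the wide bay, pushed the drawer shut to its stop, left the flat-topped twin in place, and handed the job in at 18.7 s; no verdict came back, and the stake could not be seen once the drawer was shut.

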